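# Lean the new cooler core up and hold the inspection torch on it

### The job

Lift the new cooler core out of its carton and, keeping it the same way up, lean it midway along the latched long side of the steel tool case, foot on the mat and top tipped well back over the case's edge, and let go of it. Then draw the inspection torch out of its charging cradle and turn it to shine on the core for a check of the fins: held up off everything, beam axis on the middle of the core's face, roughly square to it, lens about 15 cm away. Finish still holding the torch steady there, with the core left leaning and the other parts on the mat left alone.

Things in the scene. Friction and masses are not known exactly. Their poses are not given: they have to be found in the camera images.
- core_mid (a point): Centre of the cooler core: aluminium tube-and-fin slab, 220 long (own x) x 26 thick (own y) x 170 high (own z, up at the start), about 0.6 kg. The point lies 85 above its underside. The large faces look along own +y and -y and are alike. At the start the core stands on edge in the carton's foam slot, underside 4 above the mat; it comes free after 80 straight up.
- core: The same core; origin at the centre of its underside, same axes. Two pipe stubs, 16 dia., stick out 16 from its +x end, 112 and 145 above the underside.
- carton: Cardboard carton base, fixed, 280 (own x) x 110 (own y) x 90 high, origin under its centre on the mat, z up. Grey foam inside leaves a slot 33 wide along own x, top of foam at 78. The folded-out flaps only hang down outside, up to 30 beyond the walls.
- case: Closed steel tool case, fixed, 320 (own x) x 170 (own y) x 95 high, origin under its centre on the mat, z up. Its latched long side looks along own +y; a low carrying handle (12 high) lies on the lid, 30 behind the middle.
- case_edge (a point): Middle of the case's upper long edge on its latched (+y) side: 85 from the case's centre along own +y, 95 above the mat; same axes as the case.
- cradle: Black charging cradle for the torch, fixed, foot plate 85 (own x) x 125 (own y) x 12 thick, origin under its middle on the mat, z up. Its square socket, 32 wide inside and 45 deep, rises at 45 degrees towards own -y; highest part 80 above the mat.
- torch_mid (a point): Inspection torch, 160 long, 28 dia. body, then for the last 45 a head widening to 38 dia.; about 0.2 kg. The point is on its axis, half-way, 80 from either end; own z runs from tail to lens. At the start its tail is 45 deep in the cradle's socket and it rises at 45 degrees towards the cradle's own -y; 70 of the body are free below the head. It pulls straight out along its axis.
- torch_lens (a point): Centre of the torch's lens, 80 from torch_mid along own z; the beam leaves along own z. Same axes.
- torch: The same torch; origin at the centre of its tail end, same axes.
- oil_can: Bystander: metal oil can, 72 dia., 162 high; origin under its centre.
- drier: Bystander: black receiver-drier bottle lying on two feet, 60 dia., 262 long along own x, 74 high; origin under its middle.
- ring_case: Bystander: clear flat case of sealing rings, lid shut, 124 (own x) x 204 (own y) x 38 high; origin under its middle.
- fitting: Bystander: small brass elbow fitting, 30 across and 30 high; origin under its middle.
Things that resemble listed ones, but are neither listed nor needed, are in the scene too. Leave any green look-alike of the torch alone.

How it is judged:
On the way, in this order (a step that is already met when the one before it is completed fails the run):
1. the core leans against the tool case and has been let go (angle between core's own z axis and vertical between 0.25 and 0.85 rad and contact force between core and case above 0.15 N and height (world z) of core below 0.015 m and contact force between core and the fingers below 0.05 N and contact force between core and carton below 0.05 N and angle between the x axis of core and the x axis of case, either way round below 0.25 rad and y of core_mid in the frame of case_edge between -0.02 and 0.08 m and x of core_mid in the frame of case_edge between -0.07 and 0.07 m and linear speed of core below 0.03 m/s and contact force between core and the arm below 0.05 N), for 0.3 s.
2. the torch is out of its cradle, raised in the gripper (distance between torch and cradle above 0.12 m and height (world z) of torch_mid above 0.12 m and contact force between torch and the fingers above 1 N and contact force between torch and cradle below 0.05 N), for 0.1 s.
At the end, for the whole second after the job is handed in: Core leaning free on the case's latched side: 0.25-0.85 rad off upright, parallel within 0.25 rad, middle within 70 mm of the case's. Torch held by the gripper alone, still, above 100 mm, level or dipping, within 0.6 rad of square to the face, core's centre 90-230 mm ahead, within 40 mm of the axis (all of step 1 and contact force between torch and the fingers above 1 N and contact force between torch and cradle below 0.05 N and contact force between torch and case below 0.05 N and contact force between torch and carton below 0.05 N and contact force between torch and core below 0.05 N and height (world z) of torch_mid above 0.1 m and height (world z) of torch_lens above 0.07 m and angle between torch's own z axis and vertical above 1.4 rad and angle between the z axis of torch and the y axis of core, either way round below 0.6 rad and x of core_mid in the frame of torch_lens between -0.04 and 0.04 m and y of core_mid in the frame of torch_lens between -0.04 and 0.04 m and z of core_mid in the frame of torch_lens between 0.09 and 0.23 m and linear speed of torch below 0.03 m/s and angular speed of torch below 0.15 rad/s); the arm keeps its last pose, push and grip.
It fails at once if the core falls flat (angle between core's own z axis and vertical above 1.2 rad).
It fails at once if the oil can is pushed about (distance of oil_can from where it was at the start of the episode above 0.03 m).
It fails at once if the receiver-drier is pushed about (distance of drier from where it was at the start of the episode above 0.03 m).
It fails at once if the ring case is pushed about (distance of ring_case from where it was at the start of the episode above 0.03 m).
It fails at once if the fitting is pushed about (distance of fitting from where it was at the start of the episode above 0.03 m).
It also fails if it takes over 61 s, if anything falls off the work surface, if the arm or the gripper's body presses on something with over 40 N, if the wrist force passes 120 N, or if a joint passes its speed limit or range.

### The arm

A 7-joint arm with a two-finger parallel gripper is mounted at the origin on the work surface. World frame = base frame: x ahead of the robot, y to its left, z up, the work surface at z = 0. Lengths are in m, angles in rad, forces in N, time in s.
With the tool pointing down it reaches from about 0.425 to 0.925 m from the base axis. Payload 6.8 kg.
Tool frame: the origin (TCP) lies midway between the tips of the shut fingers; the grasp point (between the pads) lies 19 mm behind it; z points along the fingers, x is the direction in which the jaws open and shut, and the axes are right-handed (so a half turn about z gives the same grasp; the last joint's range is limited). The gripper opens to 85 mm and grips with 20 to 120 N. Pads are 22 mm wide; open, the fingers measure 114 mm over their backs; the gripper's body (76 mm by 85 mm) begins 54 mm behind the grasp point. The pads swing forward as they close: fully open they stand 13 mm farther back than shut.
Start: joints at [-1.312, 0.477, 0.022, 1.555, -0.011, 1.109, -0.083], TCP at [0.242, 0.63, 0.231] pointing down, gripper open.
Joint ranges: [-2.96, 2.96], [-0.34, 2.1], [-1.41, 1.46], [0.24, 2.44], [-1.37, 4.51], [0.17, 1.92], [-2.96, 2.96]. Speed limits (rad/s): [2.39, 2.39, 3.14, 3.14, 3.14, 3.14, 3.14].

### API

Orientations are given as a unit quaternion [w, x, y, z].
In Python, from station import * gives the robot as it stands.
- The arm moves only by the shell command python3 -m handwheel 'ROWS' [FORCE]. ROWS is JSON, a list of rows, each an object of numbers: "grip": the finger opening in cm, from 0 to 8.54; "tx", "ty", "tz": the shift along the tool's x, y, z in cm; "yaw": the turn about the tool's z in degrees. In form: [{"grip": .., "tx": .., "ty": .., "tz": .., "yaw": ..}, ...]. A call has 1 to 5 rows; each row shifts and turns the commanded pose from where the row before left it, along the tool's axes as they then stand; what a row does not reach is not made up. A row lasts 1/10 s, in which the tool goes at most 50 mm and 8.59 degrees, less where a joint would pass 70% of its speed; a pose out of reach is approached as far as the arm can. A call is refused whole if a number of a shift passes 5 or a number of a turn 8.59, either way. A call with a gripper value outside its range is refused whole. The fingers move at their own pace and stop on an object; FORCE is the grip in N (left out, the last holds). Time passes only in rows, so rows that do not move let the fingers close. It gives the time, the measured TCP pose, the force and the opening at its end, in the units of the state.
- get_obs(): the state, without advancing time (a new reading comes with each control period).
- read_camera(name): name is "side" or "top" or "wrist"; returns a dict with "image" (420x560x3 uint8, blue, green, red), "intrinsics" (3x3 intrinsics, pixels), "position" and "attitude" of the camera in the world; the wrist camera has in their place "hand_eye" (4x4, takes a point from camera to tool coordinates, whose origin is the TCP and whose axes are the tool frame's). Camera axes: x right, y down, z forward; pixel columns grow to the right and rows downward; lengths in m; the calibration is good to about 2 mm. A picture is of the moment at which its call begins: read the wrist's pose just before it. There is no depth.
- hand_in(): hands the job in, once; it reports no verdict.
The state is a dict: "t": time; "q": joint angles; "joint_vel": joint speeds; "joint_torque": joint torques, N m; "eef_pos": TCP position; "tool_rot": TCP orientation; "contact_force": force on the tool from outside, world axes, zero at the start; "torque": the same for the moment, N m; "gripper_width": opening from 0.0 (shut) to 1.0 (fully open).
Only numpy, scipy, OpenCV 4.12 (cv2) and the standard library are available. Lean on these libraries where they do the work, as an engineer would, in place of code of your own. Each camera call takes 0.05 s, during which the arm holds its last target. There are 200 camera calls.

## Working session

There is one attempt and no reset: what is moved stays moved. The work goes in short steps, Python scripts to look and compute and a shell command to move; the robot and the scene stay as the last step left them, time stands still between calls to the robot, and variables do not carry over. Pictures are saved under pics/ and viewed, about 8 in all and at most 12, crops included, and the job is handed in when it is done.

```bash
mkdir -p pics; ls; cat > h.py <<'E'
from station import *
import numpy as np, cv2
from scipy.spatial.transform import Rotation as R
def rot(a):
    a=np.array(a,float)
    return a if a.shape==(3,3) else R.from_quat([a[1],a[2],a[3],a[0]]).as_matrix()
E
python3 - <<'E'
from h import *
o=get_obs();print(o)
for n in("top","side"):
    c=read_camera(n);cv2.imwrite(f"pics/{n}0.png",c["image"]);
    np.savez(f"pics/{n}0.npz",**{k:np.array(v) for k,v in c.items()})
    print(n,c["intrinsics"],c["position"],c["attitude"])
print(read_camera("wrist")["hand_eye"])
E
```

```text
pics
{'t': 0.0, 'q': array([-1.31211012,  0.47778256,  0.02234959,  1.55645379, -0.01147324,
        1.10927283, -0.08313625]), 'joint_vel': array([-0.00088752, -0.00090036,  0.00024757, -0.00300422, -0.0003705 ,
       -0.00076102,  0.00028217]), 'joint_torque': array([-1.76553658e-04, -5.96442676e+01,  1.60809137e+00, -2.81197232e+01,
        1.24973714e-02,  9.14697011e-03,  5.17239968e-06]), 'eef_pos': array([0.24188378, 0.62954744, 0.23033667]), 'tool_rot': array([ 5.70503528e-04,  8.24204738e-01,  5.66291224e-01, -6.88439756e-04]), 'contact_force': array([0.35311679, 0.32680939, 0.17158858]), 'torque': array([-0.03375407,  0.02150475, -0.03364346]), 'gripper_width': 1.0010332075791277}
top [[381.40551164   0.         285.61828354]
 [  0.         381.40551164 206.92356499]
 [  0.           0.           1.        ]] [0.29232698 0.04644175 1.16732118] [ 0.0677617  -0.6937812   0.71419198 -0.06329149]
side [[533.94368962   0.         290.83794345]
 [  0.         533.94368962 211.55467028]
 [  0.           0.           1.        ]] [-0.09261386 -0.70193271  0.94012778] [-0.38665903  0.86331046 -0.29492786  0.13493479]
[[ 9.99999187e-01 -1.27344487e-03  7.17820622e-05  1.86542723e-05]
 [ 1.19966418e-03  9.58190051e-01  2.86130017e-01 -7.28589970e-02]
 [-4.33151661e-04 -2.86129699e-01  9.58190799e-01 -1.42415570e-01]
 [ 0.00000000e+00  0.00000000e+00  0.00000000e+00  1.00000000e+00]]
```

View pics/top0.png

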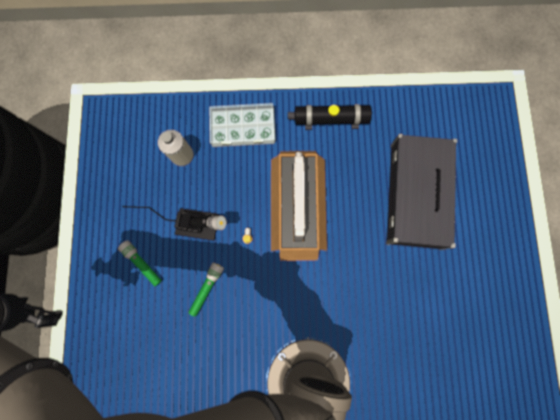

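View pics/side0.png

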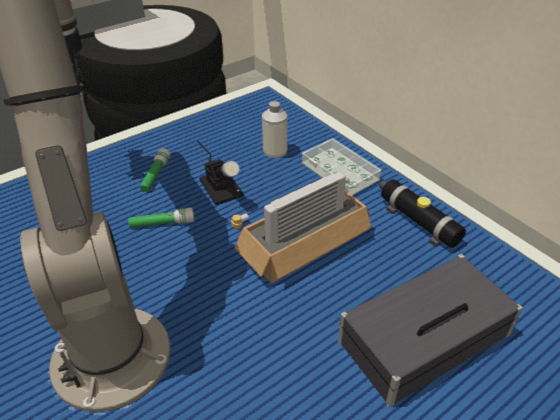

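Top view: core white slab in the carton at (300,195). The case is at (424,190), with the handle at (437,190), so the latched side faces image left (+y). The cradle is at (195,222) with the torch head at (217,222).

Torch candidates:
- Torch in the black cradle (head at 217,222): this is the wanted one.
- Green torch at (140,262): decoy.
- Green torch at (207,288): decoy.

There is only one core, at (300,195).

```bash
cat >> h.py <<'E'
def ray(c,u,v):
    K=c["intrinsics"];p=np.linalg.inv(K)@[u,v,1.]
    d=rot(c["attitude"])@p
    return np.array(c["position"]),d/np.linalg.norm(d)
def onz(c,u,v,z):
    p,d=ray(c,u,v);return p+d*(z-p[2])/d[2]
def tri(rs):
    A=sum(np.eye(3)-np.outer(d,d) for p,d in rs);b=sum((np.eye(3)-np.outer(d,d))@p for p,d in rs)
    x=np.linalg.solve(A,b);return x,[float(np.linalg.norm(np.cross(x-p,d))) for p,d in rs]
def proj(c,X):
    p=c["intrinsics"]@(rot(c["attitude"]).T@(np.array(X)-c["position"]));return p[:2]/p[2]
E
python3 - <<'E'
from h import *
T=dict(np.load("pics/top0.npz"));im=T["image"];S=dict(np.load("pics/side0.npz"))
hsv=cv2.cvtColor(im,cv2.COLOR_BGR2HSV)
def rects(m,x0,x1,y0,y1,z,name):
    mm=np.zeros_like(m);mm[y0:y1,x0:x1]=m[y0:y1,x0:x1]
    mm=cv2.morphologyEx(mm,cv2.MORPH_OPEN,np.ones((3,3)))
    cs=cv2.findContours(mm,0,2)[0];c=max(cs,key=cv2.contourArea)
    r=cv2.minAreaRect(c);b=cv2.boxPoints(r);P=np.array([onz(T,*p,z) for p in b])
    e1,e2=P[1]-P[0],P[2]-P[1]
    print(name,r,"ctr",P.mean(0).round(4),"sides",np.linalg.norm(e1).round(3),np.linalg.norm(e2).round(3),"yaw",np.degrees(np.arctan2(e1[1],e1[0])).round(1),np.degrees(np.arctan2(e2[1],e2[0])).round(1))
h,s,v=cv2.split(hsv)
rects(((s<60)&(v>150)).astype(np.uint8)*255,285,315,145,250,.174,"core")
rects(((s<90)&(v<110)).astype(np.uint8)*255,375,470,120,260,.095,"case")
rects(((h<25)&(s>80)&(v>60)).astype(np.uint8)*255,262,335,140,262,.09,"carton")
a=cv2.resize(im[195:250,165:260],None,fx=5,fy=5,interpolation=cv2.INTER_CUBIC)
b=cv2.resize(im[125:260,375:470],None,fx=2.2,fy=2.2,interpolation=cv2.INTER_CUBIC)
c=cv2.resize(S["image"][140:210,180:260],None,fx=4,fy=4)
b2=cv2.resize(im[140:260,262:335],None,fx=2.2,fy=2.2,interpolation=cv2.INTER_CUBIC)
W=np.zeros((590,800,3),np.uint8)
W[:275,:475]=a;W[:297,480:480+209]=b
W[300:580,:320]=c;W[300:300+b2.shape[0],400:400+b2.shape[1]]=b2
cv2.imwrite("pics/crop.png",W)
E
```

```text
core ((298.4999694824219, 193.99996948242188), (83.99998474121094, 10.999998092651367), 90.0) ctr [0.5153 0.0147 0.174 ] sides 0.03 0.229 yaw -91.8 177.9
case ((422.449462890625, 191.47132873535156), (67.64788818359375, 111.2866439819336), 2.9814612865448) ctr [ 0.5317 -0.3443  0.095 ] sides 0.33 0.198 yaw -7.3 -95.0
carton ((299.0, 206.0), (108.0, 54.0), 90.0) ctr [0.5004 0.0118 0.09  ] sides 0.159 0.316 yaw -91.8 177.3
```

View pics/crop.png

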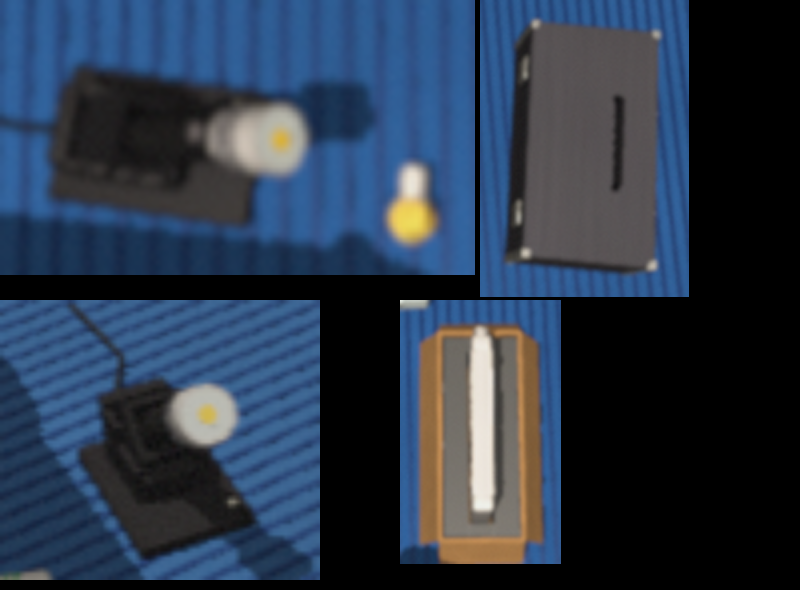

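The crop confirms the choice. The black torch with the white head is in the black cradle: lens at top (221.4,223) and side (232,168.5). The case latches are on its image-left side.

```bash
python3 - <<'E'
from h import *
T=dict(np.load("pics/top0.npz"));S=dict(np.load("pics/side0.npz"))
def q(n,pts,z):
    P=np.array([onz(T,*p,z) for p in pts]);print(n,P.round(4).tolist(),"c",P.mean(0).round(4))
    for i in range(4):
        e=P[(i+1)%4]-P[i];print("   ",np.linalg.norm(e).round(3),np.degrees(np.arctan2(e[1],e[0])).round(1))
q("case",[(400.5,135.5),(455.5,140.5),(453.2,245.5),(395.9,240)],.095)
q("carton",[(279.3,152.3),(318.4,152.3),(319.3,249.5),(280.2,249.5)],.09)
L,e=tri([ray(T,221.4,223),ray(S,232,168.5)]);print("lens",L.round(4),e)
# cradle foot corners px in top crop (scale5, off 165,195): near edge
q("foot z.012 3 corners",[(165+52/5,195+195/5),(165+250/5,195+222/5),(165+250/5,195+222/5),(165+52/5,195+195/5)],.012)
q("foot side",[(0,0)]*4,.1)
for p in [(180+80/4,140+157/4),(180+148/4,140+257/4),(180+250/4,140+220/4)]:print("foot side",onz(S,*p,.012).round(4))
for p in [(471,340),(492,340),(494,513),(472,513)]:
    u,v=262+(p[0]-400)/2.2,140+(p[1]-300)/2.2;print("core top",onz(T,u,v,.174).round(4))
for p in [(267,212),(273,213),(344,180)]:print("core side top?",onz(S,*p,.174).round(4))
a=2*np.arctan2(.566291,.824205);print("tool x yaw",np.degrees(a))
E
```

```text
case [[0.6984, -0.2952, 0.095], [0.6778, -0.4553, 0.095], [0.3701, -0.415, 0.095], [0.3901, -0.2565, 0.095]] c [ 0.5341 -0.3555  0.095 ]
    0.161 -97.3
    0.31 172.5
    0.16 82.8
    0.311 -7.2
carton [[0.6594, 0.0644, 0.09], [0.6557, -0.0509, 0.09], [0.3701, -0.0409, 0.09], [0.3732, 0.0691, 0.09]] c [0.5146 0.0104 0.09  ]
    0.115 -91.8
    0.286 178.0
    0.11 88.3
    0.286 -0.9
lens [0.4473 0.2266 0.1359] [0.0008348824605640863, 0.0008348824605641333]
foot z.012 3 corners [[0.4354, 0.389, 0.012], [0.4154, 0.268, 0.012], [0.4154, 0.268, 0.012], [0.4354, 0.389, 0.012]] c [0.4254 0.3285 0.012 ]
    0.123 -99.4
    0.0 0.0
    0.123 80.6
    0.0 0.0
foot side [[1.1923, 0.9434, 0.1], [1.1923, 0.9434, 0.1], [1.1923, 0.9434, 0.1], [1.1923, 0.9434, 0.1]] c [1.1923 0.9434 0.1   ]
    0.0 0.0
    0.0 0.0
    0.0 0.0
    0.0 0.0
foot side [0.433 0.382 0.012]
foot side [0.4138 0.2617 0.012 ]
foot side [0.4889 0.2523 0.012 ]
core top [0.6128 0.0228 0.174 ]
core top [ 0.612  -0.0031  0.174 ]
core top [0.3981 0.0025 0.174 ]
core top [0.3988 0.0286 0.174 ]
core side top? [0.3972 0.0061 0.174 ]
core side top? [ 0.4056 -0.0044  0.174 ]
core side top? [ 0.6039 -0.0122  0.174 ]
tool x yaw 68.98400197930046
```

```bash
cat > go.py <<'E'
import sys
from h import *
# usage: go.py x y z toolxyaw_deg -> needed shifts
o=get_obs();M=rot(o["tool_rot"]);x,y,z,w=map(float,sys.argv[1:5])
cur=np.degrees(np.arctan2(M[1,0],M[0,0]));d=(w-cur+180)%360-180
d2=M.T@(np.array([x,y,z])-o["eef_pos"])*100
print("t",round(o["t"],2),"tcp",o["eef_pos"].round(4),"xyaw",cur.round(2),"toolz",M[:,2].round(3),"F",o["contact_force"].round(1),"w",round(o["gripper_width"],3),"q7",o["q"][6].round(2))
print("yaw",round(-d,2),"then after yaw:")
W=np.radians(w);dw=np.array([x,y,z])-o["eef_pos"]
X=np.array([np.cos(W),np.sin(W),0]);Y=np.array([np.sin(W),-np.cos(W),0])
print("tx %.2f ty %.2f tz %.2f cm"%tuple(100*np.array([X@dw,Y@dw,-dw[2]])))
E
python3 -m handwheel '[{"yaw":-8.5,"tz":-1},{"yaw":-8.5,"tz":-1},{"yaw":-2.5,"tz":-1},{"tx":-4.36,"ty":2.0},{"tx":-4.36,"ty":2.0}]' 60
python3 go.py .5055 .0127 .24 88.5
```

```text
t 0.15 tcp [0.242  0.6297 0.2306] xyaw 68.98 toolz [-0.    -0.001 -1.   ] F [ 0.  -0.  -0.1] w 1.0 q7 -0.08
yaw -19.52 then after yaw:
tx -60.99 ty 27.96 tz -0.94 cminvalid input
```

```bash
python3 -m handwheel '[{"grip":8.5,"tx":0,"ty":0,"tz":-1,"yaw":-8.5},{"grip":8.5,"tx":0,"ty":0,"tz":-1,"yaw":-8.5},{"grip":8.5,"tx":0,"ty":0,"tz":-1,"yaw":-2.5},{"grip":8.5,"tx":-4.36,"ty":2,"tz":0,"yaw":0},{"grip":8.5,"tx":-4.36,"ty":2,"tz":0,"yaw":0}]' 60
python3 go.py .5055 .0127 .24 88.5
```

```text
t: 0.65
eef_pos: [0.2792, 0.5416, 0.2609]
tool_rot: [-0.0, 0.715, 0.699, -0.0]
contact_force: [2.0, -0.5, 0.2]
gripper_width: 0.993
t 0.65 tcp [0.2792 0.5416 0.2609] xyaw 88.65 toolz [-0.  0. -1.] F [ 2.  -0.5  0.2] w 0.993 q7 0.34
yaw 0.15 then after yaw:
tx -52.28 ty 24.01 tz 2.09 cm
```

```bash
G='"grip":8.5'
python3 -m handwheel '[{"grip":8.5,"tx":-4.36,"ty":2,"tz":0,"yaw":0},{"grip":8.5,"tx":-4.36,"ty":2,"tz":0,"yaw":0},{"grip":8.5,"tx":-4.36,"ty":2,"tz":0,"yaw":0},{"grip":8.5,"tx":-4.36,"ty":2,"tz":0,"yaw":0},{"grip":8.5,"tx":-4.36,"ty":2,"tz":0,"yaw":0}]' >/dev/null
python3 -m handwheel '[{"grip":8.5,"tx":-4.36,"ty":2,"tz":0,"yaw":0},{"grip":8.5,"tx":-4.36,"ty":2,"tz":0,"yaw":0},{"grip":8.5,"tx":-4.36,"ty":2,"tz":0,"yaw":0},{"grip":8.5,"tx":-4.36,"ty":2,"tz":0,"yaw":0},{"grip":8.5,"tx":-4.36,"ty":2,"tz":0,"yaw":0}]' >/dev/null
python3 -m handwheel '[{"grip":8.5,"tx":-4.36,"ty":2,"tz":0,"yaw":0},{"grip":8.5,"tx":-4.36,"ty":2,"tz":0,"yaw":0},{"grip":8.5,"tx":0,"ty":0,"tz":0,"yaw":0}]'
python3 go.py .5055 .0127 .24 88.5
python3 - <<'E'
from h import *
o=get_obs();c=read_camera("wrist");cv2.imwrite("pics/w1.png",c["image"])
np.savez("pics/w1.npz",pos=o["eef_pos"],q=o["tool_rot"],**{k:np.array(v) for k,v in c.items()})
E
```

```text
t: 1.95
eef_pos: [0.5072, 0.0053, 0.2616]
tool_rot: [0.001, 0.72, 0.694, -0.0]
contact_force: [0.0, 1.1, 0.3]
gripper_width: 0.996
t 1.95 tcp [0.5072 0.0053 0.2616] xyaw 87.89 toolz [ 0.001 -0.003 -1.   ] F [0.  1.1 0.3] w 0.996 q7 1.47
yaw -0.61 then after yaw:
tx 0.73 ty -0.19 tz 2.16 cm
```

View pics/w1.png

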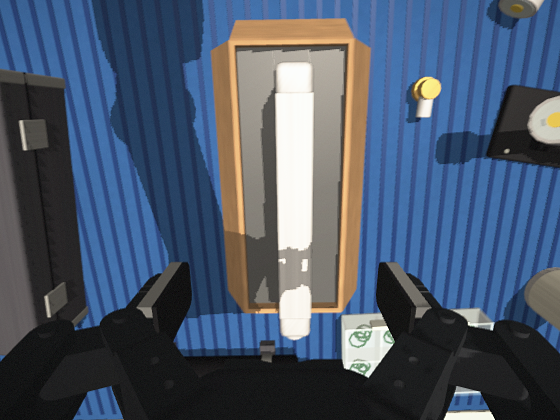

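Wrist view: the core top is a white strip, cols 277–312, near end at row ~92, stub end at row ~335. The fingers straddle it, slightly off centre.

```bash
cat >> h.py <<'E'
def wcam(c,pos,q):
    H=np.array(c["hand_eye"]);M=rot(q)
    A=M@H[:3,:3];x=R.from_matrix(A).as_quat()
    return dict(intrinsics=c["intrinsics"],position=M@H[:3,3]+pos,attitude=np.array([x[3],*x[:3]]))
E
python3 - <<'E'
from h import *
d=dict(np.load("pics/w1.npz"));c=wcam(d,d["pos"],d["q"])
g=d["image"].min(2)
for v in(110,150,190,230,300):
    i=np.where(g[v,260:330]>150)[0]+260
    print(v,i.min(),i.max(),onz(c,i.min(),v,.174).round(4),onz(c,i.max()+1,v,.174).round(4))
for p in [(295,92),(295,316),(295,335)]:print(p,onz(c,*p,.174).round(4))
for p in [(231,42),(352,42),(358,308),(243,308)]:print("carton",onz(c,*p,.09).round(4))
for p in [(78,80)]:print("case?",onz(c,*p,.095).round(4))
print("lens",onz(c,556,120,.136).round(4), "latch side pts")
E
```

```text
110 276 313 [0.4327 0.0028 0.174 ] [0.4337 0.029  0.174 ]
150 276 313 [0.46   0.0016 0.174 ] [0.461  0.0287 0.174 ]
190 277 312 [0.4893 0.001  0.174 ] [0.4903 0.0277 0.174 ]
230 278 311 [5.209e-01 4.000e-04 1.740e-01] [0.5219 0.0266 0.174 ]
300 280 311 [ 0.5826 -0.0006  0.174 ] [0.5835 0.0258 0.174 ]
(295, 92) [0.4215 0.0162 0.174 ]
(295, 316) [0.5984 0.0114 0.174 ]
(295, 335) [0.6173 0.0108 0.174 ]
carton [ 0.3728 -0.0366  0.09  ]
carton [0.3769 0.0709 0.09  ]
carton [0.6504 0.0842 0.09  ]
carton [ 0.6456 -0.0463  0.09  ]
case? [ 0.3994 -0.177   0.095 ]
lens [0.4488 0.2281 0.136 ] latch side pts
```

```bash
python3 -m handwheel '[{"grip":8.5,"tx":0.9,"ty":0,"tz":0,"yaw":-0.8},{"grip":8.5,"tx":0,"ty":0,"tz":3.3,"yaw":0},{"grip":8.5,"tx":0,"ty":0,"tz":3.3,"yaw":0},{"grip":8.5,"tx":0,"ty":0,"tz":3.3,"yaw":0},{"grip":8.5,"tx":0,"ty":0,"tz":2.7,"yaw":0}]' 60
python3 go.py .507 .0142 .135 88.7
```

```text
t: 2.5
eef_pos: [0.5049, 0.0246, 0.1336]
tool_rot: [-0.001, 0.71, 0.704, -0.0]
contact_force: [0.3, -0.4, -1.4]
gripper_width: 0.993
t 2.5 tcp [0.5049 0.0246 0.1336] xyaw 89.56 toolz [-0.001  0.001 -1.   ] F [ 0.3 -0.4 -1.4] w 0.993 q7 1.53
yaw 0.86 then after yaw:
tx -1.03 ty 0.23 tz -0.14 cm
```

```bash
python3 -m handwheel '[{"grip":8.5,"tx":-1,"ty":0,"tz":0,"yaw":0.8},{"grip":8.5,"tx":0,"ty":0,"tz":0,"yaw":0},{"grip":8.5,"tx":0,"ty":0,"tz":0,"yaw":0}]' 60 >/dev/null
python3 go.py .507 .0142 .135 88.7
python3 -m handwheel '[{"grip":4,"tx":0,"ty":0,"tz":0,"yaw":0},{"grip":4,"tx":0,"ty":0,"tz":0,"yaw":0},{"grip":4,"tx":0,"ty":0,"tz":0,"yaw":0},{"grip":4,"tx":0,"ty":0,"tz":0,"yaw":0}]' 60
python3 -m handwheel '[{"grip":1.5,"tx":0,"ty":0,"tz":0,"yaw":0},{"grip":1.5,"tx":0,"ty":0,"tz":0,"yaw":0},{"grip":1.5,"tx":0,"ty":0,"tz":0,"yaw":0},{"grip":1.5,"tx":0,"ty":0,"tz":0,"yaw":0},{"grip":1.5,"tx":0,"ty":0,"tz":0,"yaw":0}]' 60
python3 go.py .507 .0142 .135 88.7
```

```text
t 2.8 tcp [0.5069 0.012  0.1368] xyaw 88.5 toolz [ 0.002  0.001 -1.   ] F [ 0.1 -0.1  0.3] w 0.997 q7 1.54
yaw -0.2 then after yaw:
tx 0.22 ty 0.00 tz 0.18 cm
t: 3.2
eef_pos: [0.5061, 0.0116, 0.1356]
tool_rot: [0.0, 0.716, 0.698, 0.0]
contact_force: [0.0, 0.2, 0.1]
gripper_width: 0.467
t: 3.7
eef_pos: [0.506, 0.0118, 0.1355]
tool_rot: [-0.0, 0.716, 0.698, 0.0]
contact_force: [-0.4, 1.8, 6.2]
gripper_width: 0.295
t 3.7 tcp [0.506  0.0118 0.1355] xyaw 88.49 toolz [ 0.  0. -1.] F [-0.4  1.8  6.2] w 0.295 q7 1.54
yaw -0.21 then after yaw:
tx 0.24 ty 0.09 tz 0.05 cm
```

```bash
python3 -m handwheel '[{"grip":1.5,"tx":0,"ty":0,"tz":-2,"yaw":0},{"grip":1.5,"tx":0,"ty":0,"tz":-2.5,"yaw":0},{"grip":1.5,"tx":0,"ty":0,"tz":-3,"yaw":0},{"grip":1.5,"tx":0,"ty":0,"tz":-2.5,"yaw":0},{"grip":1.5,"tx":0,"ty":0,"tz":-2,"yaw":0}]' 60
python3 go.py .5524 -.2135 .26 82.7
```

```text
t: 4.2
eef_pos: [0.5052, 0.0111, 0.2555]
tool_rot: [-0.0, 0.717, 0.698, -0.001]
contact_force: [0.5, 0.3, -5.0]
gripper_width: 0.3
t 4.2 tcp [0.5052 0.0111 0.2555] xyaw 88.46 toolz [-0.001 -0.001 -1.   ] F [ 0.5  0.3 -5. ] w 0.3 q7 1.47
yaw 5.76 then after yaw:
tx -21.68 ty 7.54 tz -0.45 cm
```

```bash
python3 -m handwheel '[{"grip":1.5,"tx":0,"ty":0,"tz":0,"yaw":2.9},{"grip":1.5,"tx":0,"ty":0,"tz":0,"yaw":2.9},{"grip":1.5,"tx":-2.17,"ty":0.75,"tz":0,"yaw":0},{"grip":1.5,"tx":-2.17,"ty":0.75,"tz":0,"yaw":0},{"grip":1.5,"tx":-2.17,"ty":0.75,"tz":0,"yaw":0}]' 60 >/dev/null
python3 -m handwheel '[{"grip":1.5,"tx":-2.17,"ty":0.75,"tz":0,"yaw":0},{"grip":1.5,"tx":-2.17,"ty":0.75,"tz":0,"yaw":0},{"grip":1.5,"tx":-2.17,"ty":0.75,"tz":0,"yaw":0},{"grip":1.5,"tx":-2.17,"ty":0.75,"tz":0,"yaw":0},{"grip":1.5,"tx":-2.17,"ty":0.75,"tz":0,"yaw":0}]' 60 >/dev/null
python3 -m handwheel '[{"grip":1.5,"tx":-2.17,"ty":0.75,"tz":0,"yaw":0},{"grip":1.5,"tx":-2.17,"ty":0.75,"tz":0,"yaw":0},{"grip":1.5,"tx":0,"ty":0,"tz":0,"yaw":0},{"grip":1.5,"tx":0,"ty":0,"tz":0,"yaw":0}]' 60 
python3 go.py .5524 -.2135 .133 82.7
python3 - <<'E'
from h import *
o=get_obs();c=read_camera("wrist")
np.savez("pics/w2.npz",pos=o["eef_pos"],q=o["tool_rot"],**{k:np.array(v) for k,v in c.items()})
t=read_camera("top")["image"]
W=np.zeros((420,800,3),np.uint8);W[:,:560]=c["image"];W[:,565:]=cv2.resize(t[110:270,260:470],(367,280))[:, :235].repeat(1,0)[:280] if 0 else 0
a=cv2.resize(t[100:260,370:470],(235,376));W[:376,565:]=a
cv2.imwrite("pics/w2.png",W)
E
```

```text
t: 5.6
eef_pos: [0.5515, -0.2136, 0.2537]
tool_rot: [-0.001, 0.751, 0.66, -0.001]
contact_force: [0.8, -0.3, -5.8]
gripper_width: 0.298
t 5.6 tcp [ 0.5515 -0.2136  0.2537] xyaw 82.59 toolz [-0.003  0.    -1.   ] F [ 0.8 -0.3 -5.8] w 0.298 q7 1.87
yaw -0.11 then after yaw:
tx 0.02 ty 0.09 tz 12.07 cm
```

View pics/w2.png

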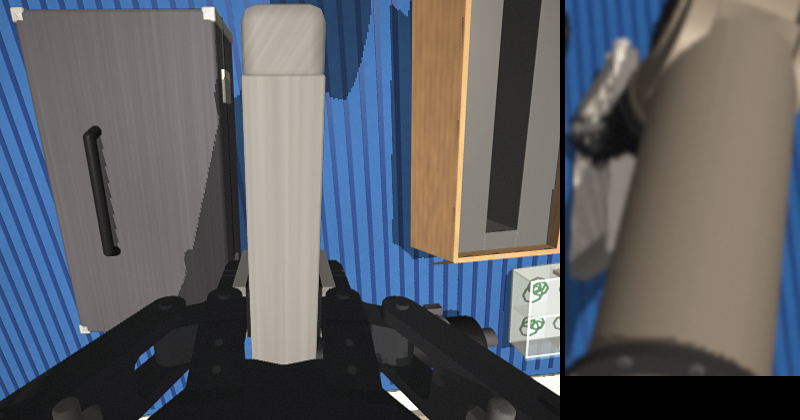

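Wrist view: the core is held. The case's latched near corner is at (215,8), its other near corner at (17,10), and its far back corner at (83,330). I'll check these against the case pose.

```bash
python3 - <<'E'
from h import *
d=dict(np.load("pics/w2.npz"));c=wcam(d,d["pos"],d["q"])
for p in [(215,10),(14,10),(83,331)]:print(p,onz(c,*p,.095).round(4))
E=np.array([.545,-.271]);a=np.radians(-7.3);x=np.array([np.cos(a),np.sin(a)]);y=np.array([-np.sin(a),np.cos(a)])
print("expected",E-.16*x,E-.16*x-.17*y,E+.16*x-.17*y)
print("core line vs case yaw: core top near (284,75) far (283,362):",onz(c,284,75,.292),onz(c,283,362,.292))
E
```

```text
(215, 10) [ 0.3901 -0.2498  0.095 ]
(14, 10) [ 0.3683 -0.4159  0.095 ]
(83, 331) [ 0.6807 -0.4555  0.095 ]
expected [ 0.38629689 -0.25066966] [ 0.36469591 -0.41929172] [ 0.68210213 -0.45995239]
core line vs case yaw: core top near (284,75) far (283,362): [ 0.46849491 -0.20253453  0.292     ] [ 0.57379892 -0.21669888  0.292     ]
```

```bash
python3 -m handwheel '[{"grip":1.5,"tx":0,"ty":0,"tz":2.5,"yaw":0},{"grip":1.5,"tx":0,"ty":0,"tz":3,"yaw":0},{"grip":1.5,"tx":0,"ty":0,"tz":3,"yaw":0},{"grip":1.5,"tx":0,"ty":0,"tz":2.5,"yaw":0},{"grip":1.5,"tx":0,"ty":0,"tz":0.7,"yaw":0}]' 60 >/dev/null
python3 -m handwheel '[{"grip":1.5,"tx":0,"ty":0,"tz":0,"yaw":0},{"grip":1.5,"tx":0,"ty":0,"tz":0,"yaw":0}]' 60
python3 -m handwheel '[{"grip":1.5,"tx":0,"ty":0,"tz":0.2,"yaw":0},{"grip":1.5,"tx":0,"ty":0,"tz":0,"yaw":0}]' 60
python3 go.py .5524 -.2135 .1315 82.7
```

```text
t: 6.4
eef_pos: [0.5536, -0.2133, 0.1395]
tool_rot: [0.001, 0.751, 0.661, 0.001]
contact_force: [0.7, 1.0, -5.1]
gripper_width: 0.297
t: 6.6
eef_pos: [0.5533, -0.2134, 0.1373]
tool_rot: [0.001, 0.751, 0.661, 0.001]
contact_force: [-0.4, 0.1, -6.1]
gripper_width: 0.297
t 6.6 tcp [ 0.5533 -0.2134  0.1373] xyaw 82.69 toolz [ 0.002 -0.    -1.   ] F [-0.4  0.1 -6.1] w 0.297 q7 1.94
yaw -0.01 then after yaw:
tx -0.02 ty -0.09 tz 0.58 cm
```

```bash
python3 -m handwheel '[{"grip":1.5,"tx":0,"ty":0,"tz":0.3,"yaw":0},{"grip":1.5,"tx":0,"ty":0,"tz":0,"yaw":0}]' 60
python3 -m handwheel '[{"grip":1.5,"tx":0,"ty":0,"tz":0.15,"yaw":0},{"grip":1.5,"tx":0,"ty":0,"tz":0,"yaw":0}]' 60
python3 -m handwheel '[{"grip":1.5,"tx":0,"ty":0,"tz":0.15,"yaw":0},{"grip":1.5,"tx":0,"ty":0,"tz":0,"yaw":0}]' 60
```

```text
t: 6.8
eef_pos: [0.5526, -0.2132, 0.1332]
tool_rot: [-0.0, 0.751, 0.661, 0.0]
contact_force: [0.2, 0.3, -5.4]
gripper_width: 0.292
t: 7.0
eef_pos: [0.5527, -0.2133, 0.1317]
tool_rot: [-0.0, 0.751, 0.661, -0.0]
contact_force: [-0.4, -1.0, -5.7]
gripper_width: 0.296
t: 7.2
eef_pos: [0.5526, -0.2134, 0.1316]
tool_rot: [-0.0, 0.751, 0.66, 0.0]
contact_force: [-4.1, 1.8, 6.6]
gripper_width: 0.3
```

```bash
python3 -m handwheel '[{"grip":5.2,"tx":0,"ty":0,"tz":0,"yaw":0},{"grip":5.2,"tx":0,"ty":0,"tz":0,"yaw":0},{"grip":5.2,"tx":0,"ty":0,"tz":0,"yaw":0},{"grip":5.2,"tx":0,"ty":0,"tz":0,"yaw":0},{"grip":5.2,"tx":0,"ty":0,"tz":0,"yaw":0}]' 60
python3 -m handwheel '[{"grip":5.2,"tx":-0.8,"ty":0,"tz":0,"yaw":0},{"grip":5.2,"tx":-0.6,"ty":0,"tz":0,"yaw":0},{"grip":5.2,"tx":-0.6,"ty":0,"tz":0,"yaw":0},{"grip":5.2,"tx":-0.6,"ty":0,"tz":0,"yaw":0},{"grip":5.2,"tx":-0.6,"ty":0,"tz":0,"yaw":0}]' 60
python3 - <<'E'
from h import *
s=read_camera("side")["image"];o=get_obs();c=read_camera("wrist")["image"]
W=np.zeros((420,800,3),np.uint8);W[:,:400]=c[:,80:480];W[:400,400:]=cv2.resize(s[180:380,320:520],(400,400));cv2.imwrite("pics/w3.png",W)
E
```

```text
t: 7.7
eef_pos: [0.5528, -0.2133, 0.1303]
tool_rot: [0.0, 0.751, 0.661, 0.0]
contact_force: [0.1, 0.5, -0.5]
gripper_width: 0.612
t: 8.2
eef_pos: [0.5484, -0.2459, 0.1303]
tool_rot: [0.0, 0.751, 0.66, -0.0]
contact_force: [-1.1, -0.2, -0.5]
gripper_width: 0.609
```

View pics/w3.png

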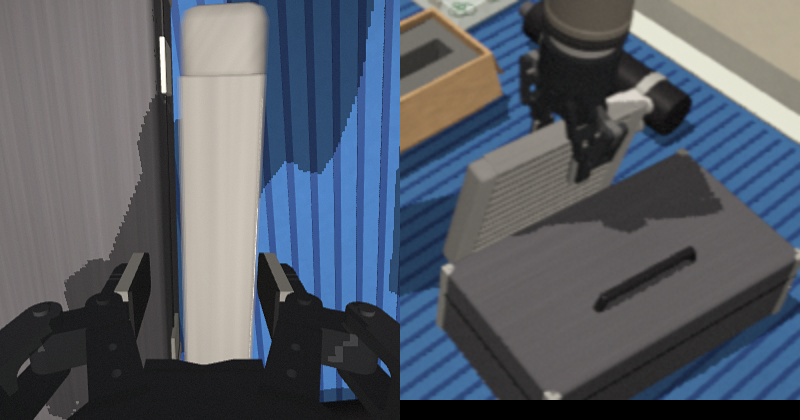

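The core is standing upright, or just starting to tip, between the open fingers beside the case. I'll keep pushing.

```bash
python3 -m handwheel '[{"grip":5.2,"tx":-0.6,"ty":0,"tz":0,"yaw":0},{"grip":5.2,"tx":-0.6,"ty":0,"tz":0,"yaw":0},{"grip":5.2,"tx":-0.6,"ty":0,"tz":0,"yaw":0},{"grip":5.2,"tx":-0.7,"ty":0,"tz":0,"yaw":0},{"grip":5.2,"tx":-0.7,"ty":0,"tz":0,"yaw":0}]' 60
python3 -m handwheel '[{"grip":5.2,"tx":0,"ty":0,"tz":0,"yaw":0},{"grip":5.2,"tx":0,"ty":0,"tz":0,"yaw":0},{"grip":5.2,"tx":0,"ty":0,"tz":0,"yaw":0}]' 60
python3 - <<'E'
from h import *
s=read_camera("side")["image"];o=get_obs();c=read_camera("wrist")["image"]
W=np.zeros((420,800,3),np.uint8);W[:,:400]=c[:,80:480];W[:400,400:]=cv2.resize(s[180:380,320:520],(400,400));cv2.imwrite("pics/w4.png",W)
E
```

```text
t: 8.8
eef_pos: [0.5444, -0.2774, 0.1303]
tool_rot: [0.0, 0.751, 0.661, -0.0]
contact_force: [0.6, 0.1, 0.8]
gripper_width: 0.608
t: 9.1
eef_pos: [0.5447, -0.2763, 0.1302]
tool_rot: [-0.0, 0.751, 0.661, 0.0]
contact_force: [-0.1, -0.3, 0.4]
gripper_width: 0.61
```

View pics/w4.png

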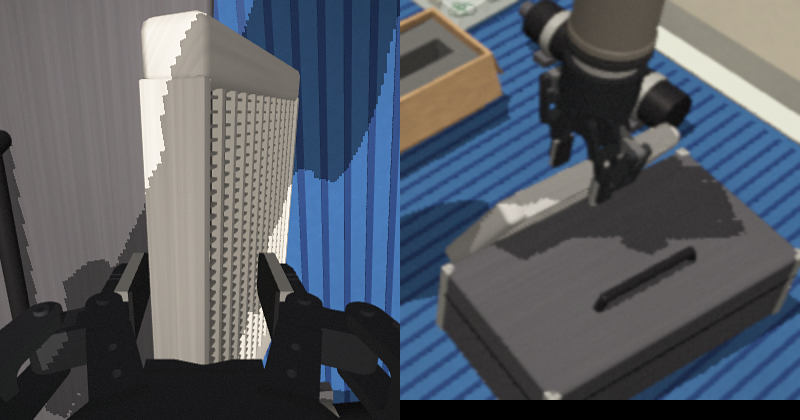

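The core has tipped and is leaning over the case edge. I'll open and rise straight up.

```bash
python3 -m handwheel '[{"grip":8.5,"tx":0,"ty":0,"tz":0,"yaw":0},{"grip":8.5,"tx":0,"ty":0,"tz":0,"yaw":0},{"grip":8.5,"tx":0,"ty":0,"tz":0,"yaw":0},{"grip":8.5,"tx":0,"ty":0,"tz":0,"yaw":0}]' 60 > /dev/null
python3 -m handwheel '[{"grip":8.5,"tx":0,"ty":0,"tz":-2,"yaw":0},{"grip":8.5,"tx":0,"ty":0,"tz":-3,"yaw":0},{"grip":8.5,"tx":0,"ty":0,"tz":-4,"yaw":0},{"grip":8.5,"tx":0,"ty":0,"tz":-4,"yaw":0},{"grip":8.5,"tx":0,"ty":0,"tz":-3,"yaw":0}]' 60 >/dev/null
python3 -m handwheel '[{"grip":8.5,"tx":0,"ty":-4,"tz":0,"yaw":0},{"grip":8.5,"tx":0,"ty":-2,"tz":0,"yaw":0},{"grip":8.5,"tx":0,"ty":0,"tz":0,"yaw":0},{"grip":8.5,"tx":0,"ty":0,"tz":0,"yaw":0}]' 60
python3 - <<'E'
from h import *
o=get_obs();c=read_camera("wrist");cv2.imwrite("pics/w5.png",c["image"])
np.savez("pics/w5.npz",pos=o["eef_pos"],q=o["tool_rot"],**{k:np.array(v) for k,v in c.items()})
E
```

```text
t: 10.5
eef_pos: [0.4853, -0.269, 0.2906]
tool_rot: [0.0, 0.751, 0.661, 0.001]
contact_force: [0.3, -0.1, 0.0]
gripper_width: 0.995
```

View pics/w5.png

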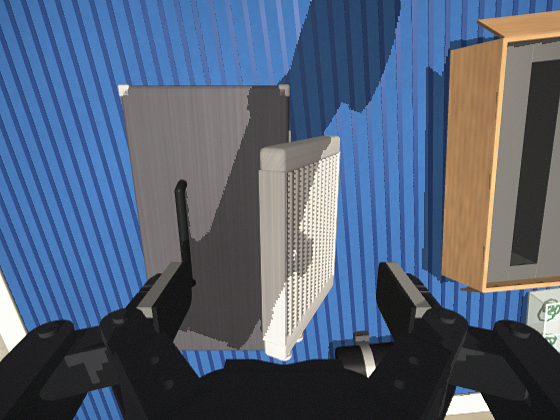

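```bash
python3 - <<'E'
from h import *
from scipy.optimize import brentq
d=dict(np.load("pics/w5.npz"));c=wcam(d,d["pos"],d["q"])
E=np.array([.545,-.271,.095]);a=np.radians(-7.3);x=np.array([np.cos(a),np.sin(a),0]);y=np.array([-np.sin(a),np.cos(a),0])
f=lambda p:np.array([x@(p-E),y@(p-E),p[2]])
def g(t,pr=0):
    zt=.17*np.cos(t)+.026*np.sin(t);zb=.026*np.sin(t)
    A=f(onz(c,288,170,zt));A2=f(onz(c,268,350,zt-.026*np.sin(t)));B0=f(onz(c,261,170,.17*np.cos(t)));B=f(onz(c,339,150,zb));N=f(onz(c,335,280,zb))
    if pr:print(A,B0,"bottomfront",B,N)
    return (B-A)[1]-.17*np.sin(t)
for t in np.arange(.25,.8,.1):print(t,g(t))
t=brentq(g,.2,.8);print("theta",t);g(t,1)
E
```

```text
0.25 0.02800457119002591
0.35 0.011301068338613662
0.44999999999999996 -0.0048301112059802725
0.5499999999999999 -0.02022779003000537
0.6499999999999999 -0.03473811961644774
0.7499999999999999 -0.04821611754855708
theta 0.41962156499019587
[-0.08572532 -0.0016005   0.16584413] [-0.08390976 -0.02516998  0.15525134] bottomfront [-0.08489231  0.06766003  0.01059279] [0.10634751 0.07101264 0.01059279]
```

Lean measured at about 0.42 rad, with the front foot edge 68–71 mm out from the case edge, as planned. The core is free. Next, the torch.

```bash
python3 -m handwheel '[{"grip":8.5,"tx":4.8,"ty":-0.9,"tz":0,"yaw":0},{"grip":8.5,"tx":4.8,"ty":-0.9,"tz":0,"yaw":0},{"grip":8.5,"tx":4.8,"ty":-0.9,"tz":0,"yaw":0},{"grip":8.5,"tx":4.8,"ty":-0.9,"tz":0,"yaw":0},{"grip":8.5,"tx":4.8,"ty":-0.9,"tz":0,"yaw":0}]' >/dev/null
python3 -m handwheel '[{"grip":8.5,"tx":4.8,"ty":-0.9,"tz":0,"yaw":0},{"grip":8.5,"tx":4.8,"ty":-0.9,"tz":0,"yaw":0},{"grip":8.5,"tx":4.8,"ty":-0.9,"tz":0,"yaw":0},{"grip":8.5,"tx":4.8,"ty":-0.9,"tz":0,"yaw":0},{"grip":8.5,"tx":4.8,"ty":-0.9,"tz":0,"yaw":0}]' >/dev/null
python3 -m handwheel '[{"grip":8.5,"tx":0,"ty":0,"tz":0,"yaw":8.4},{"grip":8.5,"tx":0,"ty":0,"tz":0,"yaw":8.4},{"grip":8.5,"tx":0,"ty":0,"tz":0,"yaw":8.4},{"grip":8.5,"tx":0,"ty":0,"tz":0,"yaw":8.4},{"grip":8.5,"tx":0,"ty":0,"tz":0,"yaw":8.4}]' >/dev/null
python3 -m handwheel '[{"grip":8.5,"tx":0,"ty":0,"tz":0,"yaw":8.4},{"grip":8.5,"tx":0,"ty":0,"tz":0,"yaw":8.4},{"grip":8.5,"tx":0,"ty":0,"tz":0,"yaw":8.4},{"grip":8.5,"tx":0,"ty":0,"tz":0,"yaw":8.4},{"grip":8.5,"tx":0,"ty":0,"tz":0,"yaw":8.4}]' >/dev/null
python3 -m handwheel '[{"grip":8.5,"tx":0,"ty":0,"tz":0,"yaw":8.1},{"grip":8.5,"tx":0,"ty":0,"tz":0,"yaw":0},{"grip":8.5,"tx":0,"ty":0,"tz":0,"yaw":0}]'
python3 go.py .4539 .2685 .25 -9.4
python3 - <<'E'
from h import *
o=get_obs();c=read_camera("wrist");cv2.imwrite("pics/w6.png",c["image"])
np.savez("pics/w6.npz",pos=o["eef_pos"],q=o["tool_rot"],**{k:np.array(v) for k,v in c.items()})
E
```

```text
t: 12.85
eef_pos: [0.4572, 0.2191, 0.29]
tool_rot: [0.0, 0.997, -0.08, -0.0]
contact_force: [-0.2, 0.2, 0.9]
gripper_width: 0.997
t 12.85 tcp [0.4572 0.2191 0.29  ] xyaw -9.17 toolz [-0. -0. -1.] F [-0.2  0.2  0.9] w 0.997 q7 -0.69
yaw 0.23 then after yaw:
tx -1.13 ty -4.82 tz 4.00 cm
```

View pics/w6.png

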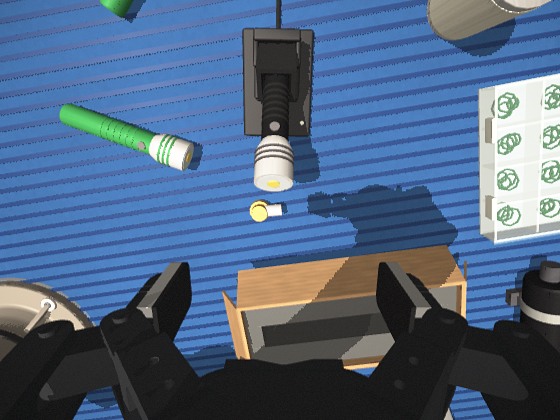

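The torch axis runs along image column ~274 (lens at (274,184)), parallel to tool y. The green look-alikes are at (125,140) and (115,5), and the fitting at (262,211).

```bash
python3 - <<'E'
from h import *
d=dict(np.load("pics/w6.npz"));c=wcam(d,d["pos"],d["q"])
T=dict(np.load("pics/top0.npz"));S=dict(np.load("pics/side0.npz"))
L,e=tri([ray(T,221.4,223),ray(S,232,168.5),ray(c,274,184)]);print("lens",L.round(4),np.round(e,4))
F=[onz(c,*p,.012).round(4) for p in [(244,29),(313,29),(309,134),(245,134)]];print(F,np.mean(F,0))
print("body at mouth s45 ~z.055:",onz(c,275,80,.075).round(4))
u=np.array([-.163,-.987]);print("grasp s=100",L[:2]-.0424*u,L[2]-.0424)
E
```

```text
lens [0.4484 0.2277 0.1343] [0.0016 0.0007 0.001 ]
[array([0.4379, 0.3918, 0.012 ]), array([0.5183, 0.3787, 0.012 ]), array([0.497 , 0.2597, 0.012 ]), array([0.4156, 0.2729, 0.012 ])] [0.4672   0.325775 0.012   ]
body at mouth s45 ~z.055: [0.4653 0.3247 0.075 ]
grasp s=100 [0.4553132  0.26952542] 0.09186637878188311
```

```bash
python3 -m handwheel '[{"grip":8.5,"tx":-0.5,"ty":-2.5,"tz":0,"yaw":0.2},{"grip":8.5,"tx":-0.5,"ty":-2.5,"tz":0,"yaw":0},{"grip":8.5,"tx":0,"ty":0,"tz":4,"yaw":0},{"grip":8.5,"tx":0,"ty":0,"tz":4,"yaw":0},{"grip":8.5,"tx":0,"ty":0,"tz":0,"yaw":0}]'>/dev/null
python3 -m handwheel '[{"grip":8.5,"tx":0,"ty":0,"tz":0,"yaw":0}]'>/dev/null
python3 go.py .455 .2695 .082 -9.4
```

```text
t 13.5 tcp [0.4554 0.2693 0.2106] xyaw -9.56 toolz [-0.001 -0.001 -1.   ] F [-0.7  0.5  0.9] w 0.996 q7 -0.75
yaw -0.16 then after yaw:
tx -0.04 ty -0.01 tz 12.86 cm
```

```bash
python3 -m handwheel '[{"grip":8.5,"tx":0,"ty":0,"tz":3.5,"yaw":0},{"grip":8.5,"tx":0,"ty":0,"tz":3.5,"yaw":0},{"grip":8.5,"tx":0,"ty":0,"tz":2.5,"yaw":0},{"grip":8.5,"tx":0,"ty":0,"tz":1.5,"yaw":0},{"grip":8.5,"tx":0,"ty":0,"tz":0,"yaw":0}]'
python3 -m handwheel '[{"grip":8.5,"tx":0,"ty":0,"tz":1,"yaw":0},{"grip":8.5,"tx":0,"ty":0,"tz":0.8,"yaw":0},{"grip":8.5,"tx":0,"ty":0,"tz":0,"yaw":0},{"grip":8.5,"tx":0,"ty":0,"tz":0,"yaw":0}]'
python3 go.py .455 .2695 .082 -9.4
```

```text
t: 14.0
eef_pos: [0.4558, 0.2697, 0.1007]
tool_rot: [-0.0, 0.997, -0.084, -0.0]
contact_force: [0.5, -0.5, -0.3]
gripper_width: 0.99
t: 14.4
eef_pos: [0.4555, 0.2696, 0.0827]
tool_rot: [-0.0, 0.996, -0.084, 0.0]
contact_force: [0.1, -0.6, -0.5]
gripper_width: 0.993
t 14.4 tcp [0.4555 0.2696 0.0827] xyaw -9.61 toolz [ 0.  0. -1.] F [ 0.1 -0.6 -0.5] w 0.993 q7 -0.7
yaw -0.21 then after yaw:
tx -0.05 ty 0.01 tz 0.07 cm
```

```bash
python3 -m handwheel '[{"grip":3.5,"tx":0,"ty":0,"tz":0,"yaw":0},{"grip":3.5,"tx":0,"ty":0,"tz":0,"yaw":0},{"grip":3.5,"tx":0,"ty":0,"tz":0,"yaw":0},{"grip":1.5,"tx":0,"ty":0,"tz":0,"yaw":0},{"grip":1.5,"tx":0,"ty":0,"tz":0,"yaw":0}]' 60
python3 -m handwheel '[{"grip":1.5,"tx":0,"ty":0,"tz":0,"yaw":0},{"grip":1.5,"tx":0,"ty":0,"tz":0,"yaw":0},{"grip":1.5,"tx":0,"ty":0,"tz":0,"yaw":0},{"grip":1.5,"tx":0,"ty":0,"tz":0,"yaw":0}]' 60
python3 go.py .455 .2695 .082 -9.4
```

```text
t: 14.9
eef_pos: [0.4555, 0.2691, 0.0826]
tool_rot: [0.0, 0.996, -0.084, 0.0]
contact_force: [0.4, -2.3, 3.9]
gripper_width: 0.365
t: 15.3
eef_pos: [0.4554, 0.269, 0.0825]
tool_rot: [0.0, 0.996, -0.084, 0.0]
contact_force: [-0.6, -2.2, 5.7]
gripper_width: 0.368
t 15.3 tcp [0.4554 0.269  0.0825] xyaw -9.63 toolz [ 0. -0. -1.] F [-0.6 -2.2  5.7] w 0.368 q7 -0.7
yaw -0.23 then after yaw:
tx -0.05 ty -0.04 tz 0.05 cm
```

```bash
python3 -m handwheel '[{"grip":1.5,"tx":0,"ty":0.7,"tz":-0.7,"yaw":0},{"grip":1.5,"tx":0,"ty":0.7,"tz":-0.7,"yaw":0},{"grip":1.5,"tx":0,"ty":0.8,"tz":-0.8,"yaw":0}]' 60
python3 -m handwheel '[{"grip":1.5,"tx":0,"ty":1.4,"tz":-1.4,"yaw":0},{"grip":1.5,"tx":0,"ty":2,"tz":-2,"yaw":0},{"grip":1.5,"tx":0,"ty":2,"tz":-2,"yaw":0},{"grip":1.5,"tx":0,"ty":2,"tz":-2,"yaw":0},{"grip":1.5,"tx":0,"ty":2,"tz":-2,"yaw":0}]' 60
python3 -m handwheel '[{"grip":1.5,"tx":0,"ty":1,"tz":-3,"yaw":0},{"grip":1.5,"tx":0,"ty":0,"tz":0,"yaw":0},{"grip":1.5,"tx":0,"ty":0,"tz":0,"yaw":0}]' 60
python3 go.py .5 .0 .25 -7.3
python3 - <<'E'
from h import *
o=get_obs();c=read_camera("wrist");s=read_camera("side")
for n,k in(("w7",c),("s7",s)):np.savez(f"pics/{n}.npz",pos=o["eef_pos"],q=o["tool_rot"],**{a:np.array(v) for a,v in k.items()})
W=np.zeros((420,800,3),np.uint8);W[:,:380]=c["image"][:,100:480];W[:,380:]=s["image"][:,100:520];cv2.imwrite("pics/w7.png",W)
E
```

```text
t: 15.6
eef_pos: [0.4511, 0.247, 0.1046]
tool_rot: [0.0, 0.996, -0.084, -0.0]
contact_force: [-0.3, 0.7, -2.4]
gripper_width: 0.369
t: 16.1
eef_pos: [0.4353, 0.1534, 0.1994]
tool_rot: [-0.0, 0.996, -0.084, -0.0]
contact_force: [0.2, -0.6, -2.6]
gripper_width: 0.366
t: 16.4
eef_pos: [0.4342, 0.1449, 0.2289]
tool_rot: [-0.001, 0.996, -0.084, 0.001]
contact_force: [-0.7, 0.5, -2.7]
gripper_width: 0.366
t 16.4 tcp [0.4342 0.1449 0.2289] xyaw -9.66 toolz [ 0.001  0.001 -1.   ] F [-0.7  0.5 -2.7] w 0.366 q7 -0.59
yaw -2.36 then after yaw:
tx 8.37 ty 13.53 tz -2.11 cm
```

View pics/w7.png

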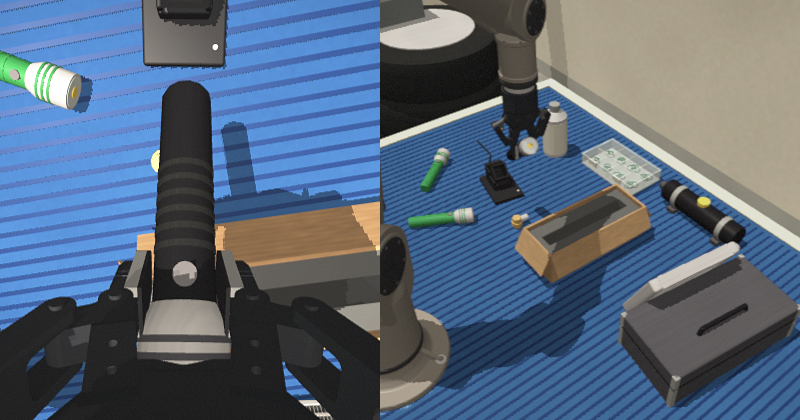

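The torch is out of the cradle and gripped just behind the head (tail toward image top in the wrist view). The side view shows the core still leaning on the case. The tool cannot tilt, so I'll press the torch's underside on the carton's fixed wall to swing it in the pads from 45° up to slightly dipping.

```bash
python3 -m handwheel '[{"grip":1.5,"tx":0,"ty":0,"tz":0,"yaw":-2.3},{"grip":1.5,"tx":2.4,"ty":3.2,"tz":0,"yaw":0},{"grip":1.5,"tx":2.4,"ty":3.2,"tz":0,"yaw":0},{"grip":1.5,"tx":2.4,"ty":3.2,"tz":0,"yaw":0},{"grip":1.5,"tx":2.4,"ty":3.2,"tz":0,"yaw":0}]' 60 >/dev/null
python3 -m handwheel '[{"grip":1.5,"tx":2.4,"ty":3.2,"tz":0,"yaw":0},{"grip":1.5,"tx":2.4,"ty":3.2,"tz":0,"yaw":0},{"grip":1.5,"tx":2.4,"ty":3.5,"tz":0,"yaw":0},{"grip":1.5,"tx":0,"ty":0,"tz":0,"yaw":0},{"grip":1.5,"tx":0,"ty":0,"tz":0,"yaw":0}]' 60 >/dev/null
python3 go.py .573 -.103 .165 -7.3
```

```text
t 17.5 tcp [ 0.5714 -0.1019  0.2266] xyaw -7.41 toolz [-0.003 -0.    -1.   ] F [ 0.2  0.7 -1.3] w 0.371 q7 0.1
yaw -0.11 then after yaw:
tx 0.17 ty 0.09 tz 6.16 cm
```

```bash
python3 -m handwheel '[{"grip":1.5,"tx":0,"ty":0,"tz":2.5,"yaw":0},{"grip":1.5,"tx":0,"ty":0,"tz":2.5,"yaw":0},{"grip":1.5,"tx":0,"ty":0,"tz":1.2,"yaw":0},{"grip":1.5,"tx":0,"ty":0,"tz":0,"yaw":0}]' 35
python3 -m handwheel '[{"grip":1.5,"tx":0,"ty":0,"tz":0.7,"yaw":0},{"grip":1.5,"tx":0,"ty":0,"tz":0.7,"yaw":0},{"grip":1.5,"tx":0,"ty":0,"tz":0.7,"yaw":0}]' 35
python3 -m handwheel '[{"grip":1.5,"tx":0,"ty":0,"tz":0.7,"yaw":0},{"grip":1.5,"tx":0,"ty":0,"tz":0.7,"yaw":0},{"grip":1.5,"tx":0,"ty":0,"tz":0.7,"yaw":0}]' 35
python3 - <<'E'
from h import *
o=get_obs();c=read_camera("wrist");s=read_camera("side")
for n,k in(("w8",c),("s8",s)):np.savez(f"pics/{n}.npz",pos=o["eef_pos"],q=o["tool_rot"],**{a:np.array(v) for a,v in k.items()})
g=c["image"][:,200:360].astype(int)
# print extent of dark torch body vs rows
for v in range(0,330,15):
    m=np.where(g[v].max(1)<75)[0]+200
    print(v,(m.min(),m.max(),len(m)) if len(m) else None,end="; ")
E
```

```text
t: 17.9
eef_pos: [0.5703, -0.0996, 0.1641]
tool_rot: [-0.0, 0.998, -0.063, -0.002]
contact_force: [-0.5, -0.2, -1.7]
gripper_width: 0.371
t: 18.2
eef_pos: [0.5724, -0.1013, 0.1455]
tool_rot: [-0.0, 0.998, -0.064, 0.001]
contact_force: [-0.6, -0.6, -2.3]
gripper_width: 0.368
t: 18.5
eef_pos: [0.5723, -0.1022, 0.1242]
tool_rot: [0.0, 0.998, -0.064, 0.0]
contact_force: [-0.5, -3.5, 1.4]
gripper_width: 0.367
0 (np.int64(267), np.int64(359), 93); 15 (np.int64(200), np.int64(359), 157); 30 (np.int64(200), np.int64(358), 106); 45 (np.int64(339), np.int64(359), 7); 60 (np.int64(273), np.int64(302), 30); 75 (np.int64(261), np.int64(313), 53); 90 (np.int64(260), np.int64(314), 55); 105 (np.int64(260), np.int64(314), 55); 120 (np.int64(259), np.int64(314), 56); 135 (np.int64(259), np.int64(314), 56); 150 (np.int64(258), np.int64(314), 57); 165 (np.int64(257), np.int64(315), 59); 180 (np.int64(256), np.int64(315), 60); 195 (np.int64(255), np.int64(315), 61); 210 (np.int64(255), np.int64(316), 62); 225 (np.int64(254), np.int64(315), 62); 240 (np.int64(254), np.int64(315), 62); 255 (np.int64(246), np.int64(321), 74); 270 (np.int64(217), np.int64(350), 84); 285 (np.int64(210), np.int64(356), 100); 300 (np.int64(200), np.int64(359), 157); 315 (np.int64(200), np.int64(359), 84);
```

```bash
cat > tilt.py <<'E'
from h import *
def tilt():
    o=get_obs();c=read_camera("wrist");K=c["intrinsics"];H=np.array(c["hand_eye"]);g=c["image"].astype(int);P=[]
    dark=(g.max(2)<80)&True
    for v in range(60,255,5):
        # run of dark around column 286
        u=286;a=b=u
        if dark[v,u-12:u+12].mean()<.8:continue
        while a>0 and dark[v,a-3:a].any():a-=1
        while b<559 and dark[v,b+1:b+4].any():b+=1
        P.append((v,a,b+1))
    P=np.array(P);w=P[:,2]-P[:,1];ok=(w>40)&(w<75);P=P[ok];w=w[ok]
    # depth along optical axis from apparent width (28 dia), smoothed by linear fit 
    w=np.polyval(np.polyfit(P[:,0],w,1),P[:,0])
    z=K[0,0]*.028/w
    X=np.c_[((P[:,1]+P[:,2])/2-K[0,2])/K[0,0]*z,(P[:,0]-K[1,2])/K[1,1]*z,z]
    X=X@H[:3,:3].T+H[:3,3]
    d=X[-1]-X[0]
    print("rows",P[0],P[-1],"f",K[0,0].round(1));print("tail-side",X[0].round(4),"grip-side",X[-1].round(4),"up-tilt deg",np.degrees(np.arctan2(-d[2],d[1])).round(1),"yaw err deg",np.degrees(np.arctan2(d[0],d[1])).round(1))
    return c
if __name__=="__main__":tilt()
E
python3 tilt.py
python3 -m handwheel '[{"grip":1.5,"tx":0,"ty":0,"tz":0.7,"yaw":0},{"grip":1.5,"tx":0,"ty":0,"tz":0.7,"yaw":0},{"grip":1.5,"tx":0,"ty":0,"tz":0.7,"yaw":0}]' 35
python3 tilt.py
python3 -m handwheel '[{"grip":1.5,"tx":0,"ty":0,"tz":0.7,"yaw":0},{"grip":1.5,"tx":0,"ty":0,"tz":0.7,"yaw":0},{"grip":1.5,"tx":0,"ty":0,"tz":0,"yaw":0}]' 35
python3 tilt.py
```

```text
rows [ 65 264 309] [250 248 320] f 318.5
tail-side [ 0.0017 -0.0975  0.0433] grip-side [ 0.0003 -0.0159 -0.0153] up-tilt deg 35.7 yaw err deg -1.0
t: 18.95
eef_pos: [0.5721, -0.1014, 0.1028]
tool_rot: [0.0, 0.998, -0.064, 0.0]
contact_force: [-0.2, -1.6, -0.0]
gripper_width: 0.355
rows [ 60 254 317] [250 248 319] f 318.5
tail-side [ 0.001  -0.0956  0.0135] grip-side [ 0.     -0.0174 -0.0186] up-tilt deg 22.3 yaw err deg -0.7
t: 19.3
eef_pos: [0.5715, -0.1011, 0.0882]
tool_rot: [-0.0, 0.998, -0.064, -0.001]
contact_force: [0.3, -0.6, -1.3]
gripper_width: 0.339
rows [ 60 250 324] [250 250 320] f 318.5
tail-side [ 0.0014 -0.0921 -0.0107] grip-side [ 0.0007 -0.0189 -0.022 ] up-tilt deg 8.8 yaw err deg -0.6
```

```bash
python3 -m handwheel '[{"grip":1.5,"tx":0,"ty":0,"tz":0.6,"yaw":0},{"grip":1.5,"tx":0,"ty":0,"tz":0.6,"yaw":0},{"grip":1.5,"tx":0,"ty":0,"tz":0,"yaw":0}]' 35
python3 tilt.py
python3 -m handwheel '[{"grip":1.5,"tx":0,"ty":0,"tz":0.6,"yaw":0},{"grip":1.5,"tx":0,"ty":0,"tz":0.6,"yaw":0},{"grip":1.5,"tx":0,"ty":0,"tz":0,"yaw":0}]' 35
python3 - <<'E'
from tilt import *
c=tilt();s=read_camera("side");W=np.zeros((420,800,3),np.uint8);W[:,:380]=c["image"][:,100:480];W[:,380:]=cv2.resize(s["image"][150:360,310:520],(420,420));cv2.imwrite("pics/w9.png",W)
E
```

```text
t: 19.65
eef_pos: [0.5716, -0.1014, 0.0765]
tool_rot: [0.0, 0.998, -0.064, -0.0]
contact_force: [1.0, -0.7, -0.2]
gripper_width: 0.329
rows [ 70 245 289] [250 249 320] f 318.5
tail-side [-0.0103 -0.0989  0.076 ] grip-side [ 0.0004 -0.0244 -0.0342] up-tilt deg 55.9 yaw err deg 8.2
t: 20.0
eef_pos: [0.572, -0.1013, 0.0646]
tool_rot: [-0.0, 0.998, -0.064, -0.0]
contact_force: [1.2, 0.4, 0.8]
gripper_width: 0.327
rows [245 247 321] [245 247 321] f 318.5
tail-side [ 0.0002 -0.025  -0.031 ] grip-side [ 0.0002 -0.025  -0.031 ] up-tilt deg -0.0 yaw err deg 0.0tilt.py:14: RankWarning: Polyfit may be poorly conditioned
  w=np.polyval(np.polyfit(P[:,0],w,1),P[:,0])
```

View pics/w9.png

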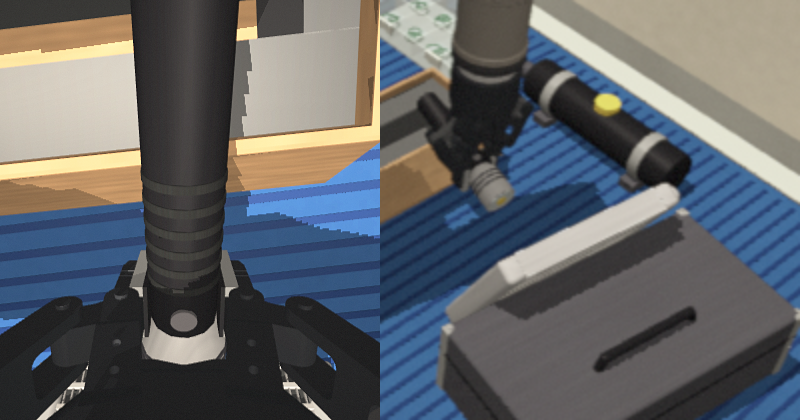

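The torch now dips: in the wrist view its body widens towards the tail at the top of the frame (≈102 px at row 0, ≈85 at row 170). In the side view the head points down-forward and the core is still leaning.

```bash
cat > tilt2.py <<'E'
from h import *
o=get_obs();c=read_camera("wrist");K=c["intrinsics"];H=np.array(c["hand_eye"])
g=cv2.GaussianBlur(cv2.cvtColor(c["image"],cv2.COLOR_BGR2GRAY),(3,3),0).astype(int)
P=[]
for v in range(4,235,6):
    D=np.abs(np.gradient(g[v].astype(float)))
    l=225+np.argmax(D[225:262]);r=310+np.argmax(D[310:345]);P.append((v,l,r))
P=np.array(P);A=P
for k in range(3):
    fl=np.polyfit(P[:,0],P[:,1],1);fr=np.polyfit(P[:,0],P[:,2],1)
    e=np.abs(P[:,1]-np.polyval(fl,P[:,0]))+np.abs(P[:,2]-np.polyval(fr,P[:,0]));P=P[e<=max(3,np.median(e)*1.5)]
print(A[::5].tolist(),"kept",len(P),"of",len(A))
# each silhouette edge + camera centre spans a plane tangent to the cylinder; axis dir = cross of plane normals
def n(f):
    a,b=[np.linalg.inv(K)@[np.polyval(f,v),v,1] for v in(0,240)];m=np.cross(a,b);return H[:3,:3]@(m/np.linalg.norm(m))
nl,nr=n(fl),n(fr)
d=np.cross(nl,nr);d/=np.linalg.norm(d);d*=np.sign(d[1])
half=np.arccos(abs(nl@nr))/2;dist=.014/np.sin(half)
b=nl*np.sign(nl@nr)+nr;b/=np.linalg.norm(b);to=np.cross(b,d);to*=np.sign(to[2]);ax=H[:3,3]+dist*to
print("axis dir(tool)",d.round(3),"up-tilt deg",np.degrees(np.arcsin(-d[2])).round(1),"axis at y=0:",(ax+d*(-ax[1]/d[1])).round(4))
E
python3 tilt2.py; python3 go.py .573 -.051 .135 -7.3
```

```text
[[4, 230, 338], [34, 232, 335], [64, 234, 334], [94, 236, 331], [124, 238, 341], [154, 240, 327], [184, 242, 325], [214, 243, 324]] kept 33 of 39
axis dir(tool) [-0.004  0.985  0.171] up-tilt deg -9.9 axis at y=0: [-0.0001  0.     -0.0289]
t 20.15 tcp [ 0.572  -0.1013  0.0652] xyaw -7.31 toolz [-0.  0. -1.] F [ 1.  -1.3 -1.8] w 0.321 q7 0.2
yaw -0.01 then after yaw:
tx -0.54 ty -5.00 tz -6.98 cm
```

```bash
python3 -m handwheel '[{"grip":1.5,"tx":0,"ty":0,"tz":0,"yaw":0},{"grip":1.5,"tx":0,"ty":0,"tz":-2,"yaw":0},{"grip":1.5,"tx":0,"ty":0,"tz":-2.5,"yaw":0},{"grip":1.5,"tx":0,"ty":0,"tz":-0.5,"yaw":0},{"grip":1.5,"tx":0,"ty":0,"tz":0,"yaw":0}]' 60
python3 tilt2.py; python3 - <<'E'
from h import *
o=get_obs();s=read_camera("side");np.savez("pics/s10.npz",pos=o["eef_pos"],q=o["tool_rot"],**{a:np.array(v) for a,v in s.items()})
im=s["image"];hsv=cv2.cvtColor(im,cv2.COLOR_BGR2HSV)
m=((hsv[...,0]>15)&(hsv[...,0]<35)&(hsv[...,1]>90)&(hsv[...,2]>120)).astype(np.uint8);m[:,:330]=0;m[:,410:]=0;m[:150]=0;m[300:]=0
n,_,st,ce=cv2.connectedComponentsWithStats(m);print([(st[i].tolist(),ce[i].round(1).tolist()) for i in range(1,n) if st[i][4]>4])
p0=o["eef_pos"]+[0,0,.029];Y=rot(o["tool_rot"])[:,1];a=np.radians(9.9);d=Y*np.cos(a)+np.array([0,0,-np.sin(a)])
for L in(.04,.06,.08):print(L,proj(s,p0+d*L).round(1))
cv2.imwrite("pics/s10.png",cv2.resize(im[160:300,310:450],(560,560)))
E
```

```text
t: 20.65
eef_pos: [0.5723, -0.1012, 0.1158]
tool_rot: [-0.0, 0.998, -0.064, 0.001]
contact_force: [0.6, 0.7, -2.3]
gripper_width: 0.314
[[4, 230, 337], [34, 232, 335], [64, 234, 333], [94, 236, 331], [124, 238, 329], [154, 240, 327], [184, 242, 325], [214, 243, 324]] kept 39 of 39
axis dir(tool) [-0.003  0.984  0.178] up-tilt deg -10.2 axis at y=0: [-0.0001  0.     -0.0279]
[([330, 217, 29, 33, 487], [339.8, 232.5]), ([371, 233, 4, 3, 10], [372.5, 234.0])]
0.04 [369.4 228.5]
0.06 [374.7 235.1]
0.08 [380.2 241.8]
```

View pics/s10.png

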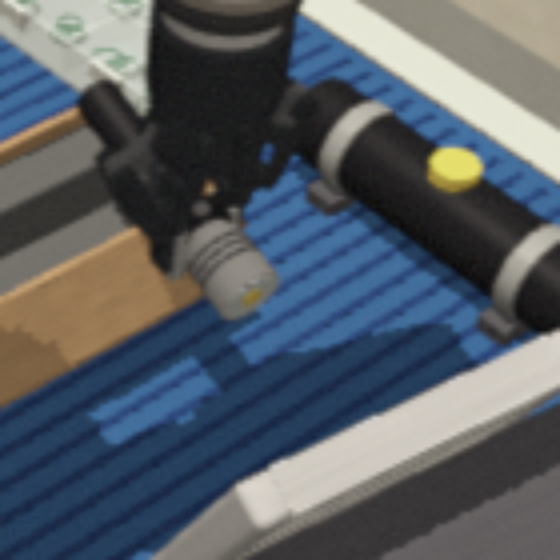

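Lens is at side pixel (373,234), which puts it ≈57 mm ahead of the grip on the estimated axis and agrees with the axis fit. Torch dip is 10°. Moving to the inspection pose.

```bash
python3 -m handwheel '[{"grip":1.5,"tx":-0.2,"ty":-1.5,"tz":0,"yaw":0},{"grip":1.5,"tx":-0.2,"ty":-1.5,"tz":0,"yaw":0},{"grip":1.5,"tx":-0.1,"ty":-1.4,"tz":0.6,"yaw":0},{"grip":1.5,"tx":0,"ty":0,"tz":0.7,"yaw":0},{"grip":1.5,"tx":0,"ty":0,"tz":0,"yaw":0}]' 60
python3 -m handwheel '[{"grip":1.5,"tx":0,"ty":0,"tz":0,"yaw":0},{"grip":1.5,"tx":0,"ty":0,"tz":0,"yaw":0},{"grip":1.5,"tx":0,"ty":0,"tz":0,"yaw":0}]' 60
python3 go.py .5724 -.0569 .102 -7.3; python3 tilt2.py
python3 - <<'E'
from h import *
o=get_obs();s=read_camera("side");t=read_camera("top");im=s["image"]
hsv=cv2.cvtColor(im,cv2.COLOR_BGR2HSV)
m=((hsv[...,0]>15)&(hsv[...,0]<35)&(hsv[...,1]>90)&(hsv[...,2]>110)).astype(np.uint8)
n,_,st,ce=cv2.connectedComponentsWithStats(m);print("yellow",[ce[i].round(1).tolist() for i in range(1,n) if 4<st[i][4]<60])
Y=rot(o["tool_rot"])[:,1];a=np.radians(10.2);d=Y*np.cos(a)+[0,0,-np.sin(a)];p0=o["eef_pos"]+[0,0,.028]
l=p0+.057*d;C=np.array([.5478,-.2492,.083]);v=C-l
print("lens",l.round(4),"side px",proj(s,l).round(1),"mid",(l-.08*d).round(3),"ahead",(v@d).round(4),"off axis",np.linalg.norm(v-(v@d)*d).round(4))
# core top-back edge predicted vs seen: bright slab contour in side view
E=np.array([.545,-.271,0]);ya=np.array([.127,.992,0]);xa=np.array([.992,-.127,0]);th=.42
foot=E+ya*.045
up=np.array([0,0,1])*np.cos(th)-ya*np.sin(th);nn=ya*np.cos(th)+np.array([0,0,1])*np.sin(th)
for sx in(-.11,.11):
  for f in(0,.026):print("pred top corner px",proj(s,foot+sx*xa+up*.17+nn*f).round(1))
g=((hsv[...,1]<60)&(hsv[...,2]>140)).astype(np.uint8);g[:,:420]=g[:,:420];g[:190]=0;g[:,530:]=0;g[:,:300]=0
cs=max(cv2.findContours(g,0,2)[0],key=cv2.contourArea);print("slab bright box",cv2.boxPoints(cv2.minAreaRect(cs)).round(0).tolist())
cv2.imwrite("pics/fin.png",im)
E
```

```text
t: 21.25
eef_pos: [0.5717, -0.0561, 0.1008]
tool_rot: [0.0, 0.998, -0.063, -0.001]
contact_force: [-0.2, -0.9, -1.8]
gripper_width: 0.312
t: 21.55
eef_pos: [0.5727, -0.0579, 0.1025]
tool_rot: [0.0, 0.998, -0.064, 0.0]
contact_force: [-0.1, 0.7, -1.2]
gripper_width: 0.312
t 21.55 tcp [ 0.5727 -0.0579  0.1025] xyaw -7.38 toolz [ 0. -0. -1.] F [-0.1  0.7 -1.2] w 0.312 q7 0.09
yaw -0.08 then after yaw:
tx -0.04 ty -0.09 tz 0.05 cm
[[4, 230, 337], [34, 232, 335], [64, 234, 333], [94, 236, 331], [124, 238, 329], [154, 240, 327], [184, 242, 325], [214, 243, 324]] kept 38 of 39
axis dir(tool) [-0.003  0.984  0.177] up-tilt deg -10.2 axis at y=0: [-0.0001  0.     -0.028 ]
yellow [[358.5, 227.2], [359.8, 231.5]]
lens [ 0.5656 -0.1133  0.1204] side px [359.9 227.6] mid [ 0.576 -0.035  0.135] ahead 0.1415 off axis 0.0126
pred top corner px [371.5 291.8]
pred top corner px [364.6 279.9]
pred top corner px [457.7 249.7]
pred top corner px [450.6 239. ]
slab bright box [[426.0, 190.0], [529.0, 190.0], [529.0, 258.0], [426.0, 258.0]]
```

Two views suggest the core sits about 6–10 mm further along the case's +x than assumed. I'll nudge the torch that way, let it settle, and hand in.

```bash
python3 -m handwheel '[{"grip":1.5,"tx":0.3,"ty":0,"tz":0,"yaw":0},{"grip":1.5,"tx":0.3,"ty":0,"tz":0,"yaw":0},{"grip":1.5,"tx":0,"ty":0,"tz":0,"yaw":0},{"grip":1.5,"tx":0,"ty":0,"tz":0,"yaw":0},{"grip":1.5,"tx":0,"ty":0,"tz":0,"yaw":0}]' 60
python3 -m handwheel '[{"grip":1.5,"tx":0,"ty":0,"tz":0,"yaw":0},{"grip":1.5,"tx":0,"ty":0,"tz":0,"yaw":0},{"grip":1.5,"tx":0,"ty":0,"tz":0,"yaw":0}]' 60
python3 tilt2.py; python3 -c "
from station import *
print(get_obs()['joint_vel'].round(3)); print(hand_in())"
```

```text
t: 22.2
eef_pos: [0.5785, -0.0579, 0.1022]
tool_rot: [0.0, 0.998, -0.064, -0.0]
contact_force: [-0.1, -0.4, -2.2]
gripper_width: 0.316
t: 22.5
eef_pos: [0.5785, -0.0579, 0.1023]
tool_rot: [-0.0, 0.998, -0.064, 0.0]
contact_force: [0.2, 0.4, -2.4]
gripper_width: 0.317
[[4, 230, 337], [34, 232, 335], [64, 234, 333], [94, 236, 331], [124, 238, 329], [154, 240, 327], [184, 242, 325], [214, 243, 324]] kept 27 of 39
axis dir(tool) [-0.002  0.982  0.188] up-tilt deg -10.8 axis at y=0: [-0.0001  0.     -0.027 ]
[ 0.     0.001 -0.001  0.001 -0.001  0.001  0.001]
the job is handed in; nothing more can be done
None
```

The core is leaning free on the latched side of the case, the torch is held steady on its face, and the job was handed in at about 22.7 s; `hand_in()` gave no verdict.

**What I did**
- I lifted the core out of the carton and stood it on the mat beside the latched side. I tipped it back between the open fingers and let go.
- I drew the torch out of the cradle along its axis. The tool cannot tilt, so I pressed the torch's underside on the carton's fixed wall to swing it in the pads from 45° up to slightly dipping. Then I moved it to face the core.

**Last checks**
- **Core:** it leans about 0.42 rad, with its middle about 22 mm out from the case edge. It still looked leaning and free in the later side views.
- **Torch:** it dips 10–11°, which is about 0.24 rad off square to the face. The lens is about 14 cm from the core's centre at 0.12 m height, and the middle of the torch is at about 0.135 m. The beam passes about 13 mm above the core's centre. The arm was still, and the load was about 2 N, the torch's own weight.

**What disagreed**
- The core's position along the case differed by roughly 6–10 mm between views, so I shifted the torch 6 mm to split it.
- After that shift the dip fit kept only 27 of 39 rows and read 10.8° instead of 10.2°.
- One automatic mask meant to find the core in the last side picture gave no usable outline, and I did not view that picture; the core's final state rests on the earlier views.

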